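# Set up the scrubbing boards and ready the stain brush

## Task

Get ready to scrub: lay the loose scrubbing board squarely on top of the matching board that lies on the rubber mat, and let go of it. Then draw the stain brush out of its leaning holder, turn it level with the bristles facing down and its length along the boards, and keep hold of it with the bristle head over the middle of the pile, raised a few centimetres clear of it; finish while still holding it there. Leave the clothes pegs and the pole fork where they are.

Things in the scene. Friction and masses are not known exactly. Their poses are not given: they have to be found in the camera images.
- board_loose: The loose scrubbing board: white plastic slab with fine flat ribs, 124 (x) x 60 (y) x 14 (z) mm, about 0.1 kg, lying flat on the shelf to the left or right of the mat, its length within 0.45 rad of the robot's x. Origin: centre of its underside; x along its length, z up. It is gripped across its 60 mm width.
- board_low: The matching scrubbing board (same 124 x 60 x 14 mm slab, loose), already lying flat on the rubber mat; its top is 18 mm above the shelf. Origin: centre of its underside; x along its length, z up.
- mat: Fixed rubber mat, 160 (x) x 100 (y) x 4 mm, flat on the shelf, in the middle ahead of the robot. Origin: centre of its underside; x along its length.
- holder: Fixed grey plastic brush holder, on the other side of the mat from the loose board. Base plate 110 x 80 x 8 mm, centred 25 mm along x from the origin, carrying a square sleeve that leans 45 degrees, rising towards the holder's +x (away from the robot, within 0.3 rad). Origin: underside of the base, on the sleeve's middle plane; z up.
- holder_mouth (a point): Centre of the sleeve's open upper end, 72 mm above the shelf and 42 mm from the holder's origin along its x. The sleeve is 60 mm deep, its lower end closed, with 4 mm walls and about 1.5 mm play round the brush handle.
- brush: Black stain brush, loose, 0.09 to 0.14 kg, 230 mm long. It stands in the holder, butt down, head up and away from the robot, about 42 degrees from level, bristles on the underside. Origin: on the handle's centre line, 105 mm from the butt, 45 mm outside the sleeve, near the balance point: the place to grip, across y. x: from butt to head; z: to its back, away from the bristles.
- brush_butt (a point): Butt end of the brush handle, 105 mm behind the brush's origin; its last 60 mm sit in the sleeve and pull straight out along the sleeve, no catch. Handle: flat-sided, 20 mm wide (y), 16 mm thick (z), from x = -105 to 45 mm from the brush's origin.
- bristles (a point): Middle of the bristle tips, 85 mm from the brush's origin along its x and 26 mm to its -z. The head runs from x = 45 to 125 mm, 44 mm wide, 16 mm thick, with 18 mm of stiff bristles under it; in the holder its top stands 0.2 m above the shelf.
- peg_1: A purple plastic clothes peg, 72 x 13 x 15 mm, lying loose on the shelf nearer the robot than the mat. Leave it alone. Origin: centre of its underside.
- peg_2: Another such clothes peg, beyond the mat. Leave it alone. Origin: centre of its underside.
- pole_fork: Stainless steel drying-pole fork head, loose, lying along y beyond the mat, on the right (-y): 18 mm tube with grey end sleeve to -y, two prongs 68 mm apart to +y, 275 mm long over all, 23 mm high. Leave it alone. Origin: on the shelf under the fork of the prongs, 190 mm from the sleeve's end.
Not all that is in view belongs to the job. Of the things like the brush, leave any that is pink or purple; of the rest the larger one is meant.

How it is judged:
By the outcome, as a careful person would: the job done as asked, in the order asked, and still so for the second after the job is handed in, while the arm keeps its last pose, push and grip.
It also fails if it takes over 58 s, if anything falls off the work surface, if the arm or the gripper's body presses on something with over 40 N, if the wrist force passes 120 N, or if a joint passes its speed limit or range.

## Robot

A 7-joint arm with a two-finger parallel gripper is mounted at the origin on the work surface. World frame = base frame: x ahead of the robot, y to its left, z up, the work surface at z = 0. Lengths are in m, angles in rad, forces in N, time in s.
With the tool pointing down it reaches from about 0.425 to 0.875 m from the base axis. Payload 4.7 kg.
Tool frame: the origin (TCP) lies on the centre line of the jaws, within the pads' length; the fingertips stand 17 mm ahead of it and the grasp point (between the pads) lies 2 mm behind it (tcp_to_tips is the z of the fingertips in the tool frame, in m); z points along the fingers, y is the line along which they close (so a half turn about z gives the same grasp; the last joint's range is limited). The gripper opens to 87 mm and grips with 3 to 60 N. Pads are 19 mm wide; open, the fingers measure 117 mm over their backs; the gripper's body (75 mm by 190 mm) begins 51 mm behind the grasp point.
Start: joints at [-1.143, 0.321, -0.07, 1.45, 0.023, 1.371, -0.057], TCP at [0.261, 0.595, 0.24] pointing down, gripper open.
Joint ranges: [-2.86, 2.86], [-0.3, 2.09], [-1.38, 1.24], [0.06, 2.45], [-1.56, 4.7], [0.09, 2.05], [-2.69, 2.69]. Speed limits (rad/s): [2.57, 2.57, 3.14, 3.14, 3.14, 3.14, 3.14].

## Interface

Orientations are given as a unit quaternion [x, y, z, w].
In Python, from cell import observe, get_image, calibration, sign_off, boxes_of, tcp_to_tips gives the robot as it stands.
- The arm moves only by the tool step_arm, never from a script. Its arguments are lists of equal length, an entry for each row: "linear": the shift along the tool's x, y, z each as a share of 120 mm, from -1 to 1, a list of three; "twist": the turn about the tool's z as a share of 0.5 rad, from -1 to 1; "jaw": the opening, from -1 (shut) to 1 (fully open). In form: {"linear": [[dx, dy, dz], ...], "twist": [twist, ...], "jaw": [jaw, ...]}. A call has 1 to 20 rows; each row is the pose to reach, as a shift and turn from the pose commanded when the call began, along the tool's axes at that moment; what a row does not reach only later rows make up. A row lasts 1/8 s, in which the tool goes at most 62.5 mm and 10.7 degrees, less where a joint would pass 70% of its speed; a pose out of reach is approached as far as the arm can. A call with a number of a shift or a turn outside -1 to 1 is refused whole. A call with a gripper value outside its range is refused whole. The fingers move at their own pace and stop on an object; the grip force is fixed at half the most. Time passes only in rows, so rows that repeat a pose let the fingers close. It gives the time, the measured TCP pose, the force, the opening and the grip force at its end, in the units of the state.
- observe(): the state, without advancing time (a new reading comes with each control period).
- get_image(name): name is "scene" or "side" or "wrist"; returns (picture, depth): 384x512x3 uint8, red, green, blue; 384x512 float32, m along the optical axis (not along the pixel's ray), 0 where there is no reading.
- calibration(name): a dict with "fx", "fy", "cx", "cy" (pixels), "R" (3x3) and "t" (3): a world point X has camera coordinates R X + t. Camera axes: x right, y down, z forward; pixel columns grow to the right and rows downward; lengths in m; the calibration is good to about 2 mm. A picture is of the moment at which its call begins: read the wrist's pose just before it. calibration takes no time and is no camera call; for the wrist camera it gives the pose at the moment of the call.
- sign_off(): hands the job in; it is judged then, once.
Trained networks look in the newest picture that a camera, given by its name, has taken for a name from the list of things; names that differ only in an ending like _2 or _b are one class to them, and where a whole thing is asked for, a point or a joint stands for the part that bears it (a point fixed in the world has none). Each returns a list of dicts, best first, with "p" (0 to 1); they miss things now and then, are a little off and sometimes report something else, mostly with a low value. They report only what shows in the picture. A call takes as long as a camera call. They do not tell look-alikes from the thing itself.
- boxes_of(name, camera): "bbox" ([left, top, right, bottom] in pixels, round what is visible of it).
The state is a dict: "time_s": time; "qpos": joint angles; "joint_vel": joint speeds; "joint_efforts": joint torques, N m; "position": TCP position; "tcp_rot": TCP orientation; "force": force on the tool from outside, world axes, zero at the start; "wrist_torque": the same for the moment, N m; "gripper_width": finger opening in m; "grasp_force": force on a finger pad.
Only numpy, scipy, OpenCV 4.12 (cv2) and the standard library are available. Lean on these libraries where they do the work, as an engineer would, in place of code of your own. Each camera call takes 0.05 s, during which the arm holds its last target. There are 200 camera calls.

## Working session

There is one attempt and no reset: what is moved stays moved. The work goes in short steps, Python scripts to look and compute and a tool call to move; the robot and the scene stay as the last step left them, time stands still between calls to the robot, and variables do not carry over. Pictures are saved under pics/ and viewed, at most 10 in all, crops included, and the job is handed in when it is done.

Besides the shell and the picture viewer there is one more tool, called as name(argument=value, ...) on one line, values as JSON. step_arm: Moves the arm, as the interface text tells. Its arguments: {"type":"object","properties":{"linear":{"type":"array","items":{"type":"array","items":{"type":"number"}}},"twist":{"type":"array","items":{"type":"number"}},"jaw":{"type":"array","items":{"type":"number"}}},"required":["linear","twist","jaw"]}

```bash
mkdir -p pics
cat > h.py <<'E'
from cell import *
import numpy as np, cv2
from scipy.spatial.transform import Rotation as Ro
def cloud(name):
    c=calibration(name); im,d=get_image(name); d=np.asarray(d)
    v,u=np.indices(d.shape)
    P=np.stack([(u-c['cx'])/c['fx']*d,(v-c['cy'])/c['fy']*d,d],-1)
    W=(P-np.array(c['t']))@np.array(c['R']); W[d<=0]=np.nan
    return im,W
def save(im,n): cv2.imwrite('pics/'+n,cv2.cvtColor(np.ascontiguousarray(im),cv2.COLOR_RGB2BGR))
E
python3 - <<'E'
from h import *
s=observe(); print(s['time_s'],s['position'],s['tcp_rot'],s['force'],s['gripper_width'],tcp_to_tips)
ims=[]
for n in ['scene','side']:
    im,W=cloud(n); np.savez(n+'0.npz',im=im,W=W); ims.append(im)
    for k in ['board_loose','mat','holder','brush','peg_1','pole_fork','bristles']:
        print(n,k,[(np.round(b['bbox']).astype(int).tolist(),round(b['p'],2)) for b in boxes_of(k,n)])
for im,n in zip(ims,['a','b']): save(cv2.resize(im,(800,600)),n+'.png')
E
```

```text
0.0 [0.26120024 0.59462893 0.23846876] [ 2.05397613e-01  9.78678138e-01 -9.52136469e-04 -1.27871218e-04] [ 0.53901063  0.80726159 -0.32358533] 0.08699910963003635 0.017
scene board_loose [([354, 188, 378, 229], 0.98)]
scene mat [([270, 213, 306, 257], 0.98), ([278, 214, 304, 251], 0.28)]
scene holder [([165, 187, 203, 220], 0.75)]
scene brush [([236, 160, 282, 171], 0.86), ([137, 192, 184, 211], 0.69), ([114, 197, 146, 223], 0.61)]
scene peg_1 [([290, 268, 304, 294], 0.43)]
scene pole_fork [([146, 240, 248, 273], 0.64)]
scene bristles [([167, 130, 213, 176], 0.93), ([235, 158, 282, 174], 0.81), ([354, 187, 380, 227], 0.65), ([116, 189, 144, 220], 0.58), ([138, 190, 183, 214], 0.57)]
side board_loose [([247, 318, 316, 364], 0.68)]
side mat [([201, 230, 268, 268], 0.55)]
side holder [([249, 133, 289, 172], 0.76), ([284, 236, 309, 248], 0.54)]
side brush [([214, 95, 269, 141], 0.87), ([311, 128, 369, 171], 0.8), ([329, 189, 339, 239], 0.6), ([242, 113, 274, 134], 0.46)]
side peg_1 [([249, 140, 285, 172], 0.68), ([286, 236, 310, 252], 0.63), ([160, 241, 186, 258], 0.63)]
side pole_fork [([177, 138, 219, 208], 0.58)]
side bristles [([328, 186, 340, 236], 0.88), ([312, 126, 369, 170], 0.7), ([241, 116, 277, 138], 0.61), ([215, 92, 266, 143], 0.55)]
```

View pics/a.png

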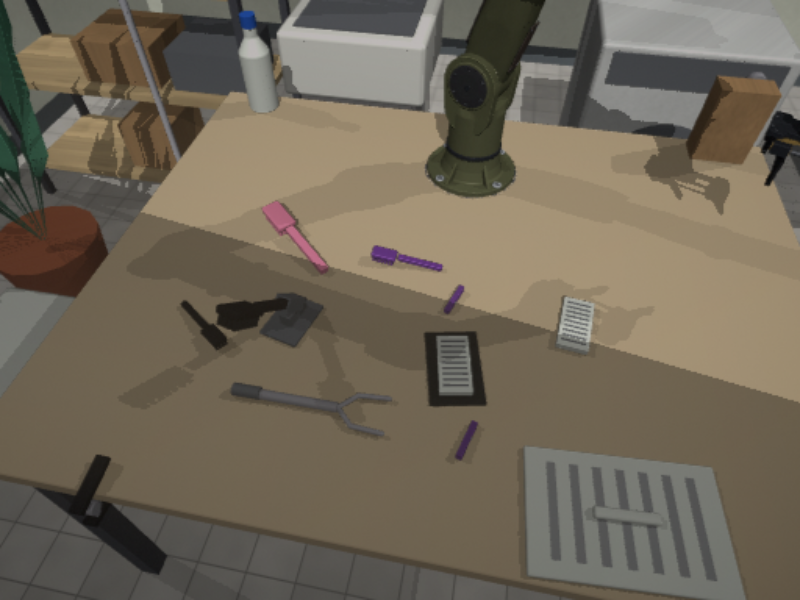

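View pics/b.png

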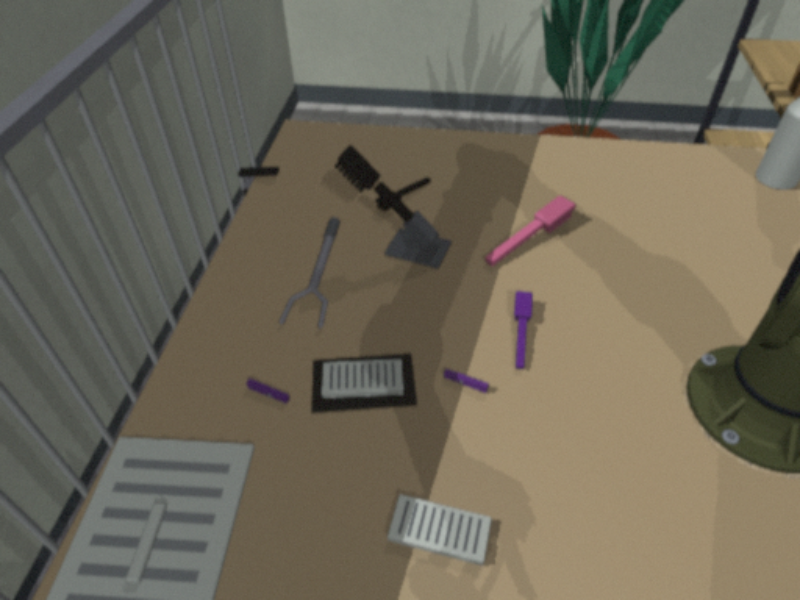

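Scene picture (800x600): look-alikes are the pink brush (295,235), the purple brush (405,260), a small black brush lying flat (204,325), and the larger black one in the holder (250,312). I choose the one in the holder. The loose board is at (576,323), the board on the mat at (455,365). The side picture agrees: the holder brush is at (380,190), with the small one behind it at (405,192).

Run:
```python
from h import *
for n,boxes in [('scene',dict(loose=[350,184,384,232],mat=[268,210,310,262])),('side',dict(loose=[240,312,320,368],mat=[195,222,272,268]))]:
    z=np.load(n+'0.npz'); im=z['im'].astype(float); W=z['W']
    for k,b in boxes.items():
        w=W[b[1]:b[3],b[0]:b[2]].reshape(-1,3)
        lo,hi=(0.008,.03) if k=='loose' else (0.012,.03)
        s=w[(w[:,2]>lo)&(w[:,2]<hi)]
        r=cv2.minAreaRect(s[:,:2].astype(np.float32)*1000)
        print(n,k,len(s),np.round(np.median(s,0),4),r)
    # table height check & dark high points (brush)
    g=im.max(-1)
    m=(W[...,2]>.1)&(W[...,2]<.23)&(W[...,0]>.3)&(W[...,1]<0)&(W[...,1]>-.6)&(g<90)
    s=W[m]; print(n,'high',len(s)); 
    if len(s)>10:
        c=s.mean(0);U,S,V=np.linalg.svd(s-c); print(c,V[0]*np.sign(V[0][2]),s.min(0),s.max(0))
    m=(W[...,2]>.02)&(W[...,2]<.23)&(W[...,0]>.3)&(W[...,1]<0)&(W[...,1]>-.6)
    s=W[m]; print('all',len(s),s.min(0),s.max(0))
im=np.load('side0.npz')['im']; save(cv2.resize(im[85:185,200:320],(720,600),interpolation=cv2.INTER_CUBIC),'c.png')
```

```text
scene loose 663 [0.4744 0.2523 0.0142] ((468.9837951660156, 253.06719970703125), (60.213130950927734, 128.03842163085938), 82.28490447998047)
scene mat 789 [0.6152 0.0329 0.0183] ((609.9620361328125, 32.45562744140625), (125.60450744628906, 60.13216781616211), 10.482754707336426)
scene high 523
[ 0.67608625 -0.31590727  0.15929359] [ 0.76531593 -0.24227955  0.59631548] [ 0.59647659 -0.34911091  0.10019071] [ 0.71416703 -0.29377201  0.19105427]
all 1528 [ 0.30031787 -0.51080967  0.02000498] [ 0.92004178 -0.00172851  0.19105427]
side loose 1860 [0.4672 0.2572 0.0125] ((468.8446044921875, 255.39820861816406), (60.907745361328125, 124.02506256103516), 82.3387451171875)
side mat 1052 [0.6094 0.0373 0.0164] ((609.3516845703125, 34.241615295410156), (123.63343811035156, 63.13454055786133), 10.662652969360352)
side high 1746
[ 1.10500274 -0.38278172  0.16225351] [ 0.98441542 -0.17369606  0.0274948 ] [ 0.59676001 -0.59996565  0.10006588] [ 1.41448051 -0.25974956  0.20371095]
all 5677 [ 0.30015278 -0.59999483  0.02003072] [ 1.417268   -0.10461465  0.22997217]
```

View pics/c.png

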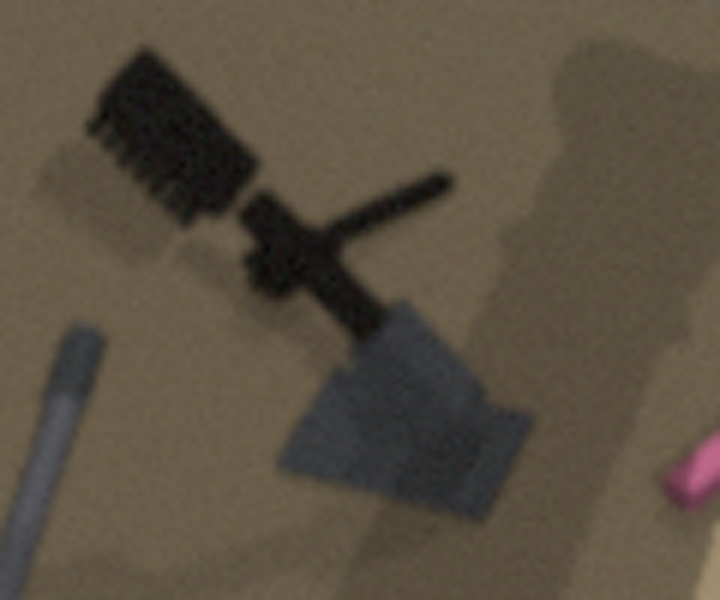

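The crop shows the large brush (head 175,130) in the grey sleeve (400,330), with the small black one lying behind it on the shelf. The choice is confirmed. The two cameras agree on both boards within about 2 mm, so I start moving.

step_arm(linear=[[-0.4,-0.25,0],[-0.8,-0.5,0],[-1,-0.635,0],[-1,-0.635,0]], twist=[0,0,0,0], jaw=[1,1,1,1])

```text
time_s: 1.3
position: [0.3431, 0.4747, 0.24]
tcp_rot: [0.208, 0.978, 0.0, 0.001]
force: [-0.5, 0.3, 0.5]
gripper_width: 0.0872
grasp_force: 0.0
```

step_arm(linear=[[-0.4,-0.25,0],[-0.8,-0.5,0],[-1,-0.635,0],[-1,-0.635,0]], twist=[0,0,0,0], jaw=[1,1,1,1])

```text
time_s: 1.8
position: [0.4209, 0.3582, 0.2398]
tcp_rot: [0.207, 0.978, 0.0, 0.0]
force: [-0.5, 0.3, 1.0]
gripper_width: 0.0869
grasp_force: 0.0
```

step_arm(linear=[[-0.4,-0.3,0],[-0.73,-0.635,0],[-0.73,-0.635,0],[-0.73,-0.635,0]], twist=[-0.3,-0.56,-0.56,-0.56], jaw=[1,1,1,1])

```text
time_s: 2.3
position: [0.4683, 0.2569, 0.2396]
tcp_rot: [0.066, 0.998, 0.001, -0.0]
force: [0.3, 0.9, -0.3]
gripper_width: 0.0869
grasp_force: 0.0
```

```bash
cat >> h.py <<'E'
def go(p,yaw_deg=None):
    """shares (of one call) to bring TCP to p with tool y at yaw_deg (mod 180)"""
    s=observe(); R=Ro.from_quat(s['tcp_rot']).as_matrix(); d=R.T@(np.array(p)-s['position'])
    y=np.degrees(np.arctan2(R[1,1],R[0,1])); print('t',s['time_s'],'pos',np.round(s['position'],4),'yaw',round(y,2),'tilt',np.round(R[:,2],4))
    if yaw_deg is not None:
        e=(yaw_deg-y+90)%180-90; print('twist',round(-np.radians(e)/.5,3))
    print('lin',np.round(d/.12,3))
def board(im,W,xy,lo,hi,r=.09):
    m=(W[...,2]>lo)&(W[...,2]<hi)&(np.hypot(W[...,0]-xy[0],W[...,1]-xy[1])<r)
    s=W[m]; R=cv2.minAreaRect(s[:,:2].astype(np.float32)*1000); print(len(s),np.round(np.median(s,0),4),R)
E
python3 - <<'E'
from h import *
go([.469,.2545,.02],82.3)
im,W=cloud('wrist'); np.savez('w1.npz',im=im,W=W); save(im,'d.png')
print(np.nanmin(W.reshape(-1,3),0),np.nanmax(W.reshape(-1,3),0))
board(im,W,(.469,.254),.008,.03)
c=calibration('wrist'); print(-np.array(c['R']).T@c['t'],np.array(c['R'])[2])
E
```

```text
t 2.3 pos [0.4683 0.2569 0.2396] yaw 82.47 tilt [-5.0e-04  1.6e-03 -1.0e+00]
twist 0.006
lin [-0.01  -0.022  1.83 ]
[ 0.22121029 -0.1737847  -0.00247324] [0.91135214 0.65029085 0.34474335]
3564 [0.4629 0.2537 0.0151] ((467.33917236328125, 253.22354125976562), (60.04401779174805, 121.95057678222656), 82.50908660888672)
[0.38591501 0.26840002 0.38561061] [ 0.29763472 -0.03980795 -0.95384952]
```

View pics/d.png

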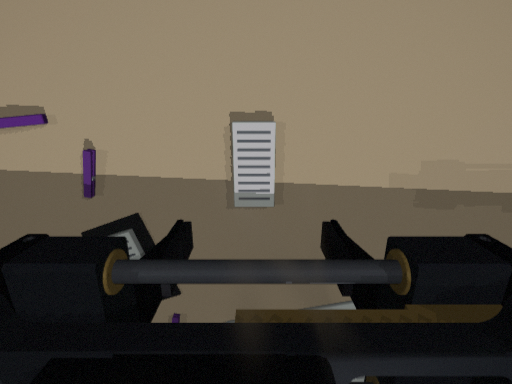

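Wrist view: the loose board is at (253,160) between the fingers' lines, and its measured pose agrees with the other cameras. Descending to grip.

step_arm(linear=[[0,-0.02,0.4],[0,-0.025,0.8],[0,-0.025,1],[0,-0.025,1]], twist=[0,0,0,0], jaw=[1,1,1,1])

```text
time_s: 2.85
position: [0.4665, 0.2527, 0.1175]
tcp_rot: [0.065, 0.998, -0.001, -0.002]
force: [-0.1, -0.1, -0.1]
gripper_width: 0.0868
grasp_force: 0.0
```

step_arm(linear=[[0,0,0.3],[0,0,0.6],[0,0,0.78],[0,0,0.83],[0,0,0.83],[0,0,0.83],[0,0,0.83],[0,0,0.83],[0,0,0.83],[0,0,0.83]], twist=[0,0,0,0,0,0,0,0,0,0], jaw=[1,1,1,1,1,-1,-1,-1,-1,-1])

```text
time_s: 4.1
position: [0.4693, 0.2514, 0.0204]
tcp_rot: [0.067, 0.998, 0.0, 0.0]
force: [-0.6, 0.4, 3.3]
gripper_width: 0.0598
grasp_force: 30.0
```

step_arm(linear=[[0,0,-0.2],[0,0,-0.5],[0,0,-0.7],[0,0,-0.7]], twist=[0,0,0,0], jaw=[-1,-1,-1,-1])

```text
time_s: 4.6
position: [0.4702, 0.2517, 0.1055]
tcp_rot: [0.067, 0.998, 0.001, 0.001]
force: [-0.1, 0.5, -1.6]
gripper_width: 0.0596
grasp_force: 30.0
```

Run:
```python
from h import *
s=observe(); print(s['gripper_width'],s['grasp_force'],s['force'])
go([.6095,.0335,.14],100.6)
im,W=cloud('side'); x,y,z=s['position']
board(im,W,(x,y),z-.027,z+.0,.07)
im,W=cloud('scene'); board(im,W,(x,y),z-.027,z+.0,.07)
board(im,W,(.61,.034),.012,.03)
```

```text
0.059638512706543176 29.99968707561493 [-0.0519644   0.54517636 -1.6160364 ]
t 4.6 pos [0.4702 0.2517 0.1055] yaw 82.33 tilt [ 0.003  0.002 -1.   ]
twist -0.638
lin [-1.394 -1.647 -0.288]
947 [0.4334 0.2475 0.0975] ((469.34246826171875, 253.69375610351562), (60.782081604003906, 124.12333679199219), 82.14693450927734)
705 [0.4841 0.25   0.0977] ((468.3238220214844, 251.00372314453125), (77.03822326660156, 125.73235321044922), 83.09236145019531)
788 [0.615  0.0328 0.0182] ((610.6625366210938, 32.763465881347656), (125.35466766357422, 60.43547439575195), 10.448699951171875)
```

step_arm(linear=[[-0.3,-0.3,-0.1],[-0.6,-0.6,-0.2],[-0.7,-0.85,-0.29],[-0.7,-0.85,-0.29]], twist=[0,0,0,0], jaw=[-1,-1,-1,-1])

```text
time_s: 5.2
position: [0.5393, 0.1348, 0.1378]
tcp_rot: [0.07, 0.998, -0.001, -0.0]
force: [0.2, 0.2, -1.1]
gripper_width: 0.06
grasp_force: 30.0
```

step_arm(linear=[[-0.3,-0.3,0],[-0.6,-0.6,0],[-0.7,-0.8,0],[-0.7,-0.8,0],[-0.7,-0.8,0]], twist=[-0.2,-0.4,-0.63,-0.63,-0.63], jaw=[-1,-1,-1,-1,-1])

```text
time_s: 5.82
position: [0.608, 0.0347, 0.1373]
tcp_rot: [-0.091, 0.996, 0.001, -0.001]
force: [0.8, 0.8, -1.2]
gripper_width: 0.0591
grasp_force: 30.0
```

Run:
```python
from h import *
go([.611,.0334,.040],100.5)
s=observe(); x,y,z=s['position']
for n in ['side','scene']:
    im,W=cloud(n); board(im,W,(x,y),z-.027,z+.0,.07); board(im,W,(x,y),.010,.025,.08)
```

```text
t 5.825 pos [0.608  0.0347 0.1373] yaw 100.43 tilt [-0.0026  0.0011 -1.    ]
twist -0.003
lin [-0.025 -0.016  0.811]
466 [0.5663 0.0473 0.1289] ((605.8076171875, 41.19703674316406), (124.51439666748047, 70.27438354492188), 10.955161094665527)
1072 [0.6085 0.0381 0.0164] ((609.2718505859375, 34.40315628051758), (123.8277359008789, 62.39847946166992), 10.598523139953613)
780 [0.6268 0.0384 0.1314] ((616.0901489257812, 35.85699462890625), (107.70891571044922, 76.97525787353516), 11.310575485229492)
566 [0.6344 0.0331 0.0186] ((610.2120361328125, 32.37603759765625), (124.70770263671875, 59.867576599121094), 10.433171272277832)
```

step_arm(linear=[[-0.025,-0.015,0.3],[-0.025,-0.015,0.6],[-0.025,-0.015,0.75],[-0.025,-0.015,0.79],[-0.025,-0.015,0.79]], twist=[0,0,0,0,0], jaw=[-1,-1,-1,-1,-1])

```text
time_s: 6.55
position: [0.613, 0.0317, 0.0448]
tcp_rot: [-0.091, 0.996, 0.0, 0.001]
force: [0.6, 0.4, -0.6]
gripper_width: 0.0599
grasp_force: 30.0
```

Run:
```python
from h import *
go([.611,.0334,.0388],100.5); print(observe()['position'],observe()['force'])
```

```text
t 6.55 pos [0.613  0.0317 0.0448] yaw 100.4 tilt [ 1.3e-03  3.0e-04 -1.0e+00]
twist -0.003
lin [0.014 0.017 0.05 ]
[0.61302136 0.03165936 0.04478719] [ 0.57223709  0.42300934 -0.57167108]
```

step_arm(linear=[[0.007,0.008,0.03],[0.007,0.008,0.045],[0.007,0.008,0.045]], twist=[0,0,0], jaw=[-1,-1,-1])

```text
time_s: 6.92
position: [0.6115, 0.0321, 0.0388]
tcp_rot: [-0.09, 0.996, 0.0, 0.0]
force: [0.4, -0.2, -0.3]
gripper_width: 0.0596
grasp_force: 30.0
```

step_arm(linear=[[0,0,0.004],[0,0,0.004],[0,0,0.004],[0,0,0.004],[0,0,-0.2],[0,0,-0.6],[0,0,-1],[0,0,-1]], twist=[0,0,0,0,0,0,0,0], jaw=[1,1,1,1,1,1,1,1])

```text
time_s: 7.92
position: [0.6144, 0.0321, 0.1636]
tcp_rot: [-0.09, 0.996, 0.0, 0.005]
force: [0.9, 0.3, -0.6]
gripper_width: 0.0868
grasp_force: 0.0
```

step_arm(linear=[[0,-0.3,-0.3],[0,-0.6,-0.6],[0,-1,-1],[0,-1,-1]], twist=[0,0,0,0], jaw=[1,1,1,1])

```text
time_s: 8.43
position: [0.6341, -0.0917, 0.2817]
tcp_rot: [-0.087, 0.996, -0.002, 0.003]
force: [-0.2, 0.4, -0.7]
gripper_width: 0.0868
grasp_force: 0.0
```

Run:
```python
from h import *
for n in ['side','scene']:
    im,W=cloud(n); np.savez(n+'1.npz',im=im,W=W)
    board(im,W,(.61,.0334),.022,.042,.08); board(im,W,(.61,.0334),.007,.042,.08); board(im,W,(.61,.0334),.007,.021,.08)
    g=im.astype(float).max(-1)
    # brush + holder
    for nm,lo,hi in [('holder',.004,.095),('brush',.09,.22)]:
        m=(W[...,2]>lo)&(W[...,2]<hi)&(W[...,0]>.4)&(W[...,0]<.8)&(W[...,1]<-.2)&(W[...,1]>-.4)&(g<95)
        s=W[m]; c=s.mean(0);V=np.linalg.svd(s-c)[2]; print(n,nm,len(s),c,V[0],V[2],s.min(0),s.max(0))
```

```text
1116 [0.6096 0.0379 0.0303] ((610.286865234375, 33.630889892578125), (123.76211547851562, 62.893775939941406), 10.359563827514648)
1330 [0.6087 0.0434 0.03  ] ((609.7305908203125, 34.0218505859375), (124.71382141113281, 63.85694885253906), 10.430609703063965)
199 [0.6031 0.063  0.0145] ((601.6072998046875, 60.78357696533203), (127.31377410888672, 28.26538848876953), 22.67195701599121)
side holder 1134 [ 0.59423489 -0.28363234  0.02823193] [-0.99768289 -0.0019865   0.06800662] [0.06268704 0.3616441  0.93020636] [ 0.42123243 -0.39980336  0.00400009] [ 0.74523889 -0.2002022   0.09486642]
side brush 180 [ 0.61848084 -0.30341084  0.11416925] [-0.68925049  0.31721125 -0.65139142] [ 0.42983193 -0.54472619 -0.72008186] [ 0.58684029 -0.33220212  0.09032154] [ 0.66796587 -0.28972656  0.14522364]
832 [0.6168 0.0317 0.0323] ((609.9987182617188, 31.21253204345703), (126.67970275878906, 59.82164764404297), 10.322036743164062)
922 [0.6225 0.0327 0.0321] ((612.6053466796875, 33.36605453491211), (149.69224548339844, 99.09159851074219), 11.28778076171875)
82 [0.6674 0.0463 0.0097] ((612.6053466796875, 33.36605453491211), (149.69224548339844, 99.09159851074219), 11.28778076171875)
scene holder 1141 [ 0.61523961 -0.2887917   0.02232523] [ 0.99898488 -0.02148026 -0.03959551] [0.04112194 0.07601583 0.99625829] [ 0.41100315 -0.39969373  0.00406596] [ 0.74640491 -0.20083191  0.09467799]
scene brush 545 [ 0.67310647 -0.3152117   0.15681534] [ 0.76442551 -0.22694828  0.60344686] [-0.35149762  0.63794145  0.6851862 ] [ 0.58519575 -0.34971645  0.09012604] [ 0.71379264 -0.29226206  0.19235225]
```

step_arm(linear=[[0.25,-0.35,0],[0.5,-0.7,0],[0.5,-0.7,0]], twist=[0,0,0], jaw=[1,1,1])

```text
time_s: 8.9
position: [0.5862, -0.1831, 0.2768]
tcp_rot: [-0.087, 0.996, -0.0, -0.002]
force: [0.4, 1.1, -0.3]
gripper_width: 0.0871
grasp_force: 0.0
```

step_arm(linear=[[0.2,-0.3,0],[0.46,-0.65,0],[0.46,-0.65,0],[0.46,-0.65,0]], twist=[0.3,0.6,0.93,0.93], jaw=[1,1,1,1])

```text
time_s: 9.4
position: [0.5493, -0.2635, 0.2768]
tcp_rot: [0.139, 0.99, 0.001, -0.001]
force: [0.3, 1.1, -0.8]
gripper_width: 0.0871
grasp_force: 0.0
```

Run:
```python
from h import *
go([.615,-.298,.105],73)
im,W=cloud('wrist'); np.savez('w2.npz',im=im,W=W); save(im,'e.png')
print([(np.round(b['bbox']).astype(int).tolist(),round(b['p'],2)) for b in boxes_of('brush','wrist')])
g=im.astype(float).max(-1)
m=(W[...,2]>.085)&(W[...,2]<.21)&(W[...,0]>.5)&(W[...,0]<.8)&(W[...,1]<-.2)&(W[...,1]>-.4)&(g<95)
for lo in np.arange(.08,.2,.01):
    s=W[m&(W[...,2]>=lo)&(W[...,2]<lo+.01)]
    if len(s)>3: print(round(lo,2),len(s),np.round(s.mean(0),4),np.round([s[:,1].min(),s[:,1].max()],4))
```

```text
t 9.4 pos [ 0.5493 -0.2635  0.2768] yaw 73.99 tilt [-0.002   0.0023 -1.    ]
twist 0.034
lin [-0.609 -0.128  1.43 ]
[([218, 191, 256, 321], 0.93), ([53, 0, 235, 84], 0.92), ([111, 204, 196, 242], 0.8), ([280, 0, 328, 22], 0.72)]
0.08 86 [ 0.5825 -0.2992  0.0876] [-0.3104 -0.2903]
0.09 162 [ 0.5903 -0.3011  0.095 ] [-0.312  -0.2917]
0.1 178 [ 0.6009 -0.3039  0.105 ] [-0.3144 -0.2942]
0.11 175 [ 0.6114 -0.3064  0.1149] [-0.3169 -0.297 ]
0.12 213 [ 0.6236 -0.3094  0.1252] [-0.3212 -0.2999]
0.13 115 [ 0.6309 -0.3118  0.1324] [-0.3217 -0.3024]
0.15 175 [ 0.6578 -0.3188  0.1581] [-0.3404 -0.2979]
0.16 513 [ 0.6649 -0.3203  0.165 ] [-0.3446 -0.2998]
0.17 411 [ 0.6737 -0.3261  0.1741] [-0.3452 -0.3023]
0.18 98 [ 0.68   -0.3358  0.182 ] [-0.346  -0.3268]
```

View pics/e.png

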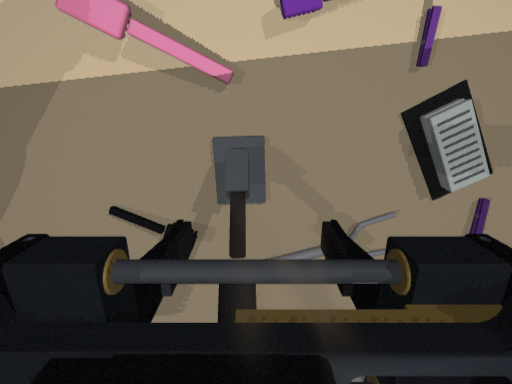

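The wrist view shows the sleeve at (238,170) with the handle running from (237,195) to (237,255), centred between the fingers. The small black brush is at (135,218), well aside. The handle measures 20 mm wide at a 42° pitch, heading −14.5°, with its origin at about (0.609, −0.306, 0.102).

step_arm(linear=[[-0.25,-0.1,0],[-0.55,-0.2,0],[-0.55,-0.2,0.1],[-0.55,-0.2,0.4],[-0.55,-0.2,0.5],[-0.55,-0.2,0.5]], twist=[-0.06,-0.06,-0.06,-0.06,-0.06,-0.06], jaw=[1,1,1,1,1,1])

```text
time_s: 10.25
position: [0.6051, -0.3062, 0.2177]
tcp_rot: [0.126, 0.992, 0.001, -0.001]
force: [-0.4, -1.1, -0.2]
gripper_width: 0.0871
grasp_force: 0.0
```

Run:
```python
from h import *
go([.6063,-.3052,.103],75.5); get_image('wrist'); go([.6063,-.3052,.103],75.5); get_image('wrist'); go([.6063,-.3052,.103],75.5)
```

```text
t 10.25 pos [ 0.6051 -0.3062  0.2177] yaw 75.56 tilt [-0.0017  0.0016 -1.    ]
twist 0.002
lin [-0.01   0.009  0.956]
t 10.3 pos [ 0.6057 -0.3068  0.2191] yaw 75.54 tilt [ 4.e-04  4.e-04 -1.e+00]
twist 0.001
lin [-0.002  0.014  0.967]
t 10.35 pos [ 0.606  -0.3074  0.2199] yaw 75.51 tilt [ 1.7e-03 -3.0e-04 -1.0e+00]
twist 0.0
lin [0.004 0.018 0.974]
```

step_arm(linear=[[0,0.014,0.3],[0,0.014,0.6],[0,0.014,0.8],[0,0.014,0.92],[0,0.014,0.965],[0,0.014,0.965]], twist=[0,0,0,0,0,0], jaw=[1,1,1,1,1,1])

```text
time_s: 11.1
position: [0.6065, -0.3062, 0.1037]
tcp_rot: [0.127, 0.992, -0.0, 0.001]
force: [-0.2, 0.3, -0.1]
gripper_width: 0.0869
grasp_force: 0.0
```

step_arm(linear=[[0,0,0],[0,0,0],[0,0,0],[0,0,0],[0,0,0],[0,0,0],[0,0,0],[0,0,0]], twist=[0,0,0,0,0,0,0,0], jaw=[-0.4,-0.6,-1,-1,-1,-1,-1,-1])

```text
time_s: 12.1
position: [0.606, -0.3059, 0.1027]
tcp_rot: [0.127, 0.992, 0.0, -0.0]
force: [-0.4, 0.5, -0.2]
gripper_width: 0.0196
grasp_force: 30.0
```

step_arm(linear=[[-0.06,0,-0.06],[-0.12,0,-0.12],[-0.2,0,-0.2],[-0.28,0,-0.28],[-0.36,0,-0.36],[-0.44,0,-0.44],[-0.44,0,-0.44]], twist=[0,0,0,0,0,0,0], jaw=[-1,-1,-1,-1,-1,-1,-1])

```text
time_s: 12.98
position: [0.6584, -0.3196, 0.1568]
tcp_rot: [0.126, 0.992, -0.0, 0.001]
force: [0.2, 0.4, -1.0]
gripper_width: 0.0199
grasp_force: 30.0
```

```bash
cat >> h.py <<'E'
def brush(n):
    """held brush: dark points near TCP in the tool's x-z plane -> top-surface pitch"""
    s=observe(); R=Ro.from_quat(s['tcp_rot']).as_matrix(); im,W=cloud(n)
    h=-R[:,0]*[1,1,0]; h/=np.linalg.norm(h); l=np.array([-h[1],h[0],0])
    D=W-s['position']; a=D@h; b=D@l; z=D[...,2]; g=im.astype(float).max(-1)
    return a,b,z,g,im
def pitch(n):
    a,b,z,g,im=brush(n)
    for nm,lo,hi,w in [('rear',-.11,-.018,.009),('front',.018,.04,.009),('head',.05,.115,.018)]:
        m=(a>lo)&(a<hi)&(abs(b)<w)&(abs(z)<.13)&(g<80)
        if m.sum()<10: print(n,nm,m.sum()); continue
        A,Z=a[m],z[m]; k=np.polyfit(A,Z,1); r=Z-np.polyval(k,A); q=abs(r)<.01; k=np.polyfit(A[q],Z[q],1)
        print(n,nm,q.sum(),'deg',round(np.degrees(np.arctan(k[0])),1),'z at0 %.4f'%k[1],'a %.3f %.3f'%(A.min(),A.max()),'b %.4f'%b[m].mean())
E
python3 - <<'E'
from h import *
for n in ['scene','side','wrist']: pitch(n)
E
```

```text
scene rear 19 deg 64.0 z at0 0.0672 a -0.106 -0.019 b 0.0020
scene front 40 deg -74.2 z at0 0.1734 a 0.018 0.037 b 0.0005
scene head 133 deg 15.5 z at0 0.0429 a 0.050 0.108 b 0.0043
side rear 16 deg 40.4 z at0 0.0011 a -0.110 -0.018 b 0.0007
side front 3
side head 127 deg 40.4 z at0 0.0083 a 0.057 0.107 b 0.0024
wrist rear 1059 deg 72.1 z at0 0.1574 a -0.094 -0.018 b -0.0000
wrist front 400 deg 37.8 z at0 0.0103 a 0.018 0.024 b 0.0001
wrist head 0
```

step_arm(linear=[[0,0,-0.12],[0,0,-0.21],[0.12,0,-0.21],[0.25,0,-0.21],[0.25,0,-0.21]], twist=[0,0,0,0,0], jaw=[-1,-1,-1,-1,-1])

```text
time_s: 13.75
position: [0.6276, -0.3121, 0.1822]
tcp_rot: [0.127, 0.992, 0.0, 0.001]
force: [1.0, -0.3, -1.0]
gripper_width: 0.0197
grasp_force: 30.0
```

step_arm(linear=[[0,0,0.08],[0,0,0.16],[0,0,0.22],[0,0,0.27],[0,0,0.32],[0,0,0.37],[0,0,0.37]], twist=[0,0,0,0,0,0,0], jaw=[-1,-1,-1,-1,-1,-1,-1])

```text
time_s: 14.62
position: [0.6277, -0.3117, 0.1358]
tcp_rot: [0.127, 0.992, 0.0, -0.0]
force: [-0.4, 0.3, 0.6]
gripper_width: 0.0199
grasp_force: 30.0
```

Run:
```python
from h import *
s=observe(); print(s['position'],s['force'],s['wrist_torque'])
a,b,z,g,im=brush('side'); pitch('side'); im2,_=cloud('scene')
save(np.hstack([cv2.resize(im[70:190,190:350],(400,300)),cv2.resize(im2[110:230,110:270],(400,300))]),'f.png')
```

```text
[ 0.62767324 -0.31166846  0.13579787] [-0.35292544  0.29096825  0.61783003] [0.05982163 0.38675832 0.01924889]
side rear 80 deg 60.2 z at0 0.0703 a -0.110 -0.018 b 0.0007
side front 2
side head 26 deg -58.3 z at0 0.1800 a 0.062 0.114 b 0.0021
```

View pics/f.png

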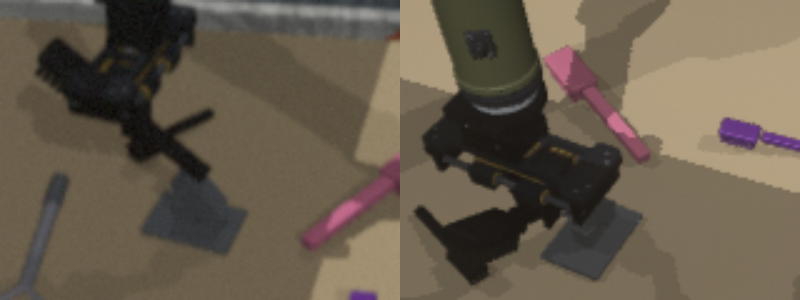

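The left half shows the butt on the sleeve's top edge at (200,170) and the head still up at (60,65). The brush is already turning, so I continue down.

step_arm(linear=[[0,0,0.05],[0,0,0.1],[0,0,0.15],[0,0,0.2],[0,0,0.25],[0,0,0.3],[0,0,0.3]], twist=[0,0,0,0,0,0,0], jaw=[-1,-1,-1,-1,-1,-1,-1])

```text
time_s: 15.65
position: [0.6278, -0.3115, 0.0995]
tcp_rot: [0.127, 0.992, 0.0, -0.0]
force: [-0.6, -0.3, 1.4]
gripper_width: 0.0198
grasp_force: 30.0
```

```bash
cat >> h.py <<'E'
def prof(n):
    a,b,z,g,im=brush(n)
    for lo in np.arange(-.12,.14,.02):
        m=(a>lo)&(a<lo+.02)&(abs(b)<(.007 if lo<.04 else .018))&(z>-.1)&(z<.035)&(g<80)
        if m.sum()>4: print(n,'%.3f'%a[m].mean(),m.sum(),'z %.4f %.4f %.4f'%tuple(np.percentile(z[m],[10,50,90])))
E
python3 - <<'E'
from h import *
s=observe(); print(s['position'],s['force'],s['wrist_torque'])
for n in ['scene','side','wrist']: prof(n)
E
```

```text
[ 0.62776146 -0.3114824   0.09952167] [-0.60319622 -0.29426683  1.36449356] [-0.03471746 -0.04003041  0.06420625]
scene -0.046 11 z -0.0936 -0.0916 -0.0876
scene -0.029 27 z -0.0927 -0.0908 -0.0884
scene -0.017 6 z -0.0945 -0.0925 -0.0907
scene 0.014 21 z 0.0063 0.0077 0.0089
scene 0.030 28 z 0.0082 0.0095 0.0115
scene 0.052 64 z 0.0025 0.0116 0.0137
scene 0.070 97 z -0.0122 0.0136 0.0165
scene 0.090 105 z -0.0098 0.0159 0.0182
scene 0.110 166 z -0.0809 0.0172 0.0206
scene 0.124 85 z -0.0107 0.0139 0.0204
side -0.108 40 z -0.0936 -0.0821 -0.0155
side -0.090 54 z -0.0522 -0.0393 -0.0061
side -0.073 28 z -0.0363 -0.0063 -0.0034
side -0.049 32 z -0.0886 -0.0035 -0.0005
side -0.029 38 z -0.0943 -0.0464 0.0010
side -0.012 19 z -0.0929 0.0022 0.0039
side 0.071 10 z -0.0175 -0.0135 -0.0095
side 0.093 41 z -0.0846 0.0137 0.0162
side 0.109 86 z -0.0818 0.0152 0.0186
side 0.124 12 z -0.0868 0.0169 0.0175
wrist -0.101 108 z -0.0070 -0.0061 -0.0052
wrist -0.090 1063 z -0.0052 -0.0040 -0.0027
wrist -0.070 954 z -0.0029 -0.0016 -0.0004
wrist -0.050 895 z -0.0005 0.0007 0.0019
wrist -0.030 854 z 0.0018 0.0031 0.0043
wrist -0.010 772 z 0.0043 0.0054 0.0066
wrist 0.002 171 z 0.0061 0.0069 0.0076
wrist 0.029 594 z 0.0091 0.0101 0.0112
wrist 0.056 163 z -0.0195 -0.0143 -0.0099
wrist 0.094 5 z -0.0869 -0.0848 -0.0831
```

The wrist profile gives 6.8° of pitch left, about 7.7 mm more descent.

step_arm(linear=[[0,0,0.03],[0,0,0.06],[0,0,0.064],[0,0,0.064]], twist=[0,0,0,0], jaw=[-1,-1,-1,-1])

```text
time_s: 16.3
position: [0.6284, -0.3117, 0.0929]
tcp_rot: [0.126, 0.992, -0.0, 0.0]
force: [1.4, 0.2, 2.9]
gripper_width: 0.0194
grasp_force: 30.0
```

Run:
```python
from h import *
s=observe(); print(s['position'],s['force'],s['wrist_torque'])
for n in ['scene','wrist']: prof(n)
```

```text
[ 0.62840962 -0.31172311  0.09288592] [1.42736903 0.23828495 2.93984918] [ 0.02025441 -0.14988902  0.02234236]
scene -0.095 12 z 0.0020 0.0041 0.0047
scene -0.044 10 z -0.0854 -0.0841 -0.0832
scene -0.030 22 z -0.0865 -0.0844 -0.0827
scene -0.018 8 z -0.0878 -0.0856 -0.0835
scene 0.014 18 z 0.0054 0.0062 0.0076
scene 0.030 30 z 0.0048 0.0062 0.0082
scene 0.051 65 z -0.0057 0.0064 0.0085
scene 0.070 98 z -0.0139 0.0071 0.0090
scene 0.090 110 z -0.0216 0.0076 0.0096
scene 0.111 164 z -0.0742 0.0059 0.0095
scene 0.124 70 z -0.0205 0.0050 0.0086
wrist -0.101 141 z 0.0024 0.0040 0.0052
wrist -0.090 1207 z 0.0044 0.0052 0.0061
wrist -0.070 1059 z 0.0048 0.0056 0.0064
wrist -0.050 944 z 0.0051 0.0059 0.0067
wrist -0.030 833 z 0.0055 0.0063 0.0070
wrist -0.010 754 z 0.0059 0.0066 0.0074
wrist 0.002 169 z 0.0062 0.0068 0.0075
wrist 0.031 560 z 0.0066 0.0074 0.0080
wrist 0.050 323 z -0.0208 -0.0061 0.0065
wrist 0.093 11 z -0.0821 -0.0795 -0.0762
```

step_arm(linear=[[0,0,0.012],[0,0,0.012],[0,0,-0.1],[0,0,-0.3],[0,0,-0.5],[0,0,-0.65],[0,0,-0.65]], twist=[0,0,0,0,0,0,0], jaw=[-1,-1,-1,-1,-1,-1,-1])

```text
time_s: 17.27
position: [0.6285, -0.3122, 0.1723]
tcp_rot: [0.127, 0.992, -0.0, 0.001]
force: [1.1, 0.1, -0.8]
gripper_width: 0.0199
grasp_force: 30.0
```

step_arm(linear=[[0.1,0.15,0],[0.25,0.4,0],[0.4,0.65,0],[0.51,0.81,0],[0.51,0.81,0]], twist=[0,0,0,0,0], jaw=[-1,-1,-1,-1,-1])

```text
time_s: 17.9
position: [0.5926, -0.1995, 0.1695]
tcp_rot: [0.125, 0.992, 0.001, -0.001]
force: [0.9, 0.0, -0.8]
gripper_width: 0.0196
grasp_force: 30.0
```

step_arm(linear=[[0.1,0.15,0],[0.25,0.4,0],[0.4,0.65,0],[0.51,0.81,0],[0.51,0.81,0]], twist=[0,0,0,0,0], jaw=[-1,-1,-1,-1,-1])

```text
time_s: 18.52
position: [0.5581, -0.0919, 0.1701]
tcp_rot: [0.125, 0.992, 0.0, -0.0]
force: [0.3, 0.4, -1.8]
gripper_width: 0.0197
grasp_force: 30.0
```

step_arm(linear=[[0.1,0.15,0],[0.25,0.4,0],[0.4,0.65,0],[0.51,0.81,0],[0.51,0.81,0],[0.51,0.81,0]], twist=[-0.15,-0.35,-0.55,-0.75,-0.87,-0.87], jaw=[-1,-1,-1,-1,-1,-1])

```text
time_s: 19.27
position: [0.5229, 0.019, 0.1708]
tcp_rot: [-0.093, 0.996, 0.0, 0.0]
force: [0.2, -0.2, -1.0]
gripper_width: 0.0198
grasp_force: 30.0
```

Run:
```python
from h import *
go([.5235,.0176,.096],100.4); print(observe()['grasp_force'])
for n in ['scene','wrist']: prof(n)
for n in ['side','scene']:
    im,W=cloud(n); board(im,W,(.61,.0334),.022,.042,.08)
```

```text
t 19.275 pos [0.5229 0.019  0.1708] yaw 100.66 tilt [ 1.e-04  5.e-04 -1.e+00]
twist 0.009
lin [-0.002 -0.012  0.623]
29.999247193336487
scene -0.046 11 z 0.0042 0.0054 0.0067
scene -0.022 5 z 0.0052 0.0061 0.0075
scene -0.010 28 z 0.0048 0.0061 0.0071
scene 0.011 31 z 0.0041 0.0054 0.0073
scene 0.030 29 z 0.0049 0.0058 0.0070
scene 0.050 60 z -0.0012 0.0051 0.0076
scene 0.071 86 z 0.0052 0.0065 0.0079
scene 0.090 88 z 0.0053 0.0063 0.0080
scene 0.110 94 z 0.0047 0.0065 0.0081
scene 0.125 119 z -0.0220 0.0011 0.0075
wrist -0.101 120 z 0.0037 0.0056 0.0067
wrist -0.090 1258 z 0.0059 0.0067 0.0076
wrist -0.070 1060 z 0.0059 0.0067 0.0075
wrist -0.050 957 z 0.0060 0.0068 0.0075
wrist -0.030 830 z 0.0062 0.0068 0.0076
wrist -0.010 755 z 0.0062 0.0069 0.0076
wrist 0.003 172 z 0.0061 0.0068 0.0075
wrist 0.031 544 z 0.0062 0.0070 0.0076
wrist 0.050 351 z -0.0210 -0.0054 0.0059
1120 [0.6098 0.0379 0.0303] ((610.1019897460938, 33.739295959472656), (123.81044006347656, 62.718467712402344), 9.862297058105469)
798 [0.6197 0.0316 0.0323] ((610.9518432617188, 31.460803985595703), (124.22933197021484, 60.08134078979492), 10.185606956481934)
```

Level to about 0.1°. Lowering to about 35 mm above the pile.

step_arm(linear=[[0,-0.006,0.15],[0,-0.006,0.3],[0,-0.006,0.45],[0,-0.006,0.57],[0,-0.006,0.62],[0,-0.006,0.62],[0,-0.006,0.62]], twist=[0.005,0.005,0.005,0.005,0.005,0.005,0.005], jaw=[-1,-1,-1,-1,-1,-1,-1])

```text
time_s: 20.35
position: [0.5242, 0.016, 0.0969]
tcp_rot: [-0.089, 0.996, 0.0, 0.001]
force: [0.2, 0.8, -1.0]
gripper_width: 0.0197
grasp_force: 30.0
```

Run:
```python
from h import *
go([.5235,.0176,.096],100.4)
for n in ['side','scene']:
    a,b,z,g,im=brush(n)
    m=(a>.048)&(a<.16)&(abs(b)<.04)&(abs(z)<.045)&(g<80); i,W=cloud(n); s=W[m]
    r=cv2.minAreaRect(s[:,:2].astype(np.float32)*1000); print(n,r,np.percentile(s[:,2],[1,50,99]))
    if n=='side': save(cv2.resize(im[170:310,150:340],(760,560)),'g.png')
```

```text
t 20.35 pos [0.5242 0.016  0.0969] yaw 100.23 tilt [ 1.3e-03  2.0e-04 -1.0e+00]
twist -0.006
lin [0.004 0.014 0.007]
side ((610.271484375, 34.23185729980469), (77.77916717529297, 44.938846588134766), 9.795872688293457) [nan nan nan]
scene ((nan, nan), (nan, 0.0), nan) [nan nan nan]
```

View pics/g.png

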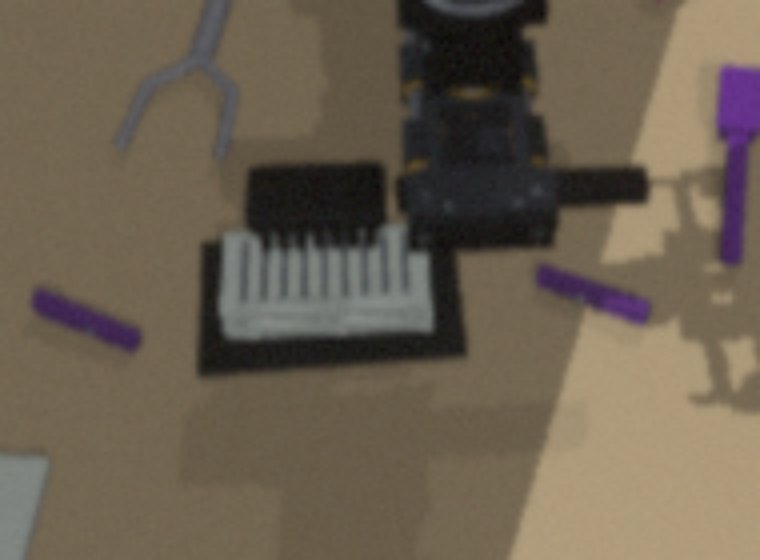

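The picture shows the squared pile at (325,285), with the brush head (315,200) held level above it. The head centre is measured at (0.610, 0.034), over the pile's middle, and its bristles are about 37 mm clear. The pegs and fork are untouched, so I hand in.

```bash
python3 -c "
from cell import *
print(sign_off())"
```

```text
the job is handed in; nothing more can be done
None
```

The job is handed in at about 20 s on the robot's clock: the loose board lies squarely on the matching one, within about 1 mm, and the brush is held level along the boards, bristles down and about 37 mm above the middle of the pile.

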